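# Nest the glue bowls in the tilted stand

## Task

Put the two loose glue bowls away in the big white bowl that leans towards the robot in its green stand: first the middle bowl into the big one, then the small bowl into the middle one. Each foot must end fully home in the round recess at the bottom of the bowl that holds it, so that all three bowls lean alike. Do not shove or knock over the other loose things on the table.

Things in the scene. Friction and masses are not known exactly. Their poses are not given: they have to be found in the camera images.
- stand: green steel stand, fixed to the table: base plate 170 mm (x) by 250 mm (y) and 12 mm thick, with a 55 mm wide cheek at each end (y = +-108 to +-120 mm, top at 101 mm) that carries the big bowl on a pin. Origin at the centre of the plate's underside; its -x side looks roughly towards the robot
- big_bowl: biggest bowl, thick white plastic, 198 mm wide, 74 mm high, held in the stand by a stiff tilting joint (leans 23 to 34 degrees, mouth to the stand's -x side, and stays so). Origin on its axis at the tilt pins, 92 mm above the table, 45 mm above its own underside, 29 mm below its rim; +z is its axis, out of the mouth; y is the tilt axis. Upright collar, inner radius 91 mm, over the top 22 mm
- big_seat (a point): centre of the floor of the round straight-sided recess in the big bowl's bottom (radius 36 mm, 8 mm deep), 35 mm below that bowl's origin on its axis; axes as big_bowl. The middle bowl's underside belongs here. Above the recess the inside widens as a cone to radius 91 mm at 42 mm above this point; the rim is 64 mm above it
- mid_bowl: loose white plastic middle bowl, 132 mm wide, 66 mm high: round foot of radius 34 mm, straight for 10 mm, a cone widening upwards, then an upright collar 8 mm thick (radius 58 to 66 mm) over the top 22 mm; 0.14 to 0.28 kg. Origin at the centre of its underside, +z out of the mouth; starts upright on the table. It can be pinched by the collar, one finger inside; its yaw is of no matter
- mid_seat (a point): centre of the floor of the round recess in the middle bowl's bottom (radius 28 mm, 7 mm deep), 8 mm above the origin of mid_bowl on its axis; axes as mid_bowl. The small bowl's underside belongs here. Above the recess the inside widens as a cone to radius 58 mm at 36 mm above this point; the rim is 58 mm above it
- small_bowl: loose white plastic small bowl, 66 mm wide, 52 mm high: round foot of radius 26 mm, straight for 9 mm, a short cone, then an upright collar 8 mm thick (radius 25 to 33 mm) over the top 32 mm; inner floor at 12 mm, radius 22 mm; 0.06 to 0.11 kg. Origin at the centre of its underside, +z out of the mouth; starts upright on the table
- jar: closed amber glass jar with a steel lid, 50 mm in diameter, 75 mm high; a bystander, to be left alone. Origin at the middle of its underside
- can: closed steel can with a paper band, 72 mm in diameter, 110 mm high; a bystander, to be left alone. Origin at the middle of its underside
- last: grey plastic shoe last lying on its sole, 240 mm long, 120 mm high; a bystander, to be left alone. Origin at the middle of its underside
- die: egg-shaped strip-steel cutting die, 124 mm by 84 mm, 22 mm high, open in the middle but for a brace; a bystander, to be left alone. Origin at the middle of its underside
- hammer: hammer lying on the table; a bystander, to be left alone. Origin at the middle of its underside
- roll: empty cardboard roll core lying flat, 90 mm in diameter, 24 mm high; a bystander, to be left alone. Origin at the middle of its underside
- brush: glue brush lying on the table; a bystander, to be left alone. Origin at the middle of its underside
Mind the look-alikes: they are no part of the job. What is shaped like the small_bowl but blue or turquoise is not meant.

How it is judged (in metres and radians):
On the way, in this order (a step that is already met when the one before it is completed fails the run):
1. the middle bowl sits fully home in the big bowl (distance between mid_bowl and big_seat below 0.0045 m and angle between the z axis of mid_bowl and the z axis of big_bowl, either way round below 0.06 rad), for 0.2 s.
2. the small bowl sits fully home in the middle bowl, which still sits home in the big bowl (all of step 1 and distance between small_bowl and mid_seat below 0.0045 m and angle between the z axis of small_bowl and the z axis of mid_bowl, either way round below 0.06 rad), for 0.2 s.
At the end, for the whole second after the job is handed in: The middle bowl's underside is within 4.5 mm of the centre of the big bowl's recess floor and its axis within 0.06 rad of the big bowl's; the small bowl is likewise home in the middle bowl (4.5 mm, 0.06 rad); both are at rest (all of step 2 and linear speed of each of mid_bowl, small_bowl below 0.01 m/s); the robot touches nothing.
It fails at once if another loose thing is shoved or tipped by more than 30 mm (distance of any of jar, can, last, die, hammer, roll, brush from where it was at the start of the episode above 0.03 m).
It also fails if it takes over 58 s, if anything falls off the work surface, if the arm or the gripper's body presses on something with over 40 N, if the wrist force passes 120 N, or if a joint passes its speed limit or range.

## Robot

A 7-joint arm with a two-finger parallel gripper is mounted at the origin on the work surface. World frame = base frame: x ahead of the robot, y to its left, z up, the work surface at z = 0. Lengths are in mm, angles in rad, forces in N, time in s.
With the tool pointing down it reaches from about 400 to 875 mm from the base axis. Payload 4.4 kg.
Tool frame: the origin (TCP) lies at the very end of the fingers, on their centre line; the grasp point (between the pads) lies 19 mm behind it; z points along the fingers, y is the line along which they close (so a half turn about z gives the same grasp; the last joint's range is limited). The gripper opens to 85 mm and grips with 20 to 120 N. Pads are 22 mm wide; open, the fingers measure 114 mm over their backs; the gripper's body (76 mm by 85 mm) begins 54 mm behind the grasp point. The pads swing forward as they close: fully open they stand 13 mm farther back than shut.
Start: joints at [-1.202, 0.628, 0.038, 1.517, -0.027, 0.996, -0.02], TCP at [273.778, 589.545, 231.313] pointing down, gripper open.
Joint ranges: [-3.06, 3.06], [-0.37, 2.12], [-1.25, 1.32], [0.18, 2.47], [-1.1, 4.24], [0.23, 1.98], [-2.94, 2.94]. Speed limits (rad/s): [2.57, 2.57, 3.14, 3.14, 3.14, 3.14, 3.14].

## Interface

Orientations are given as [roll, pitch, yaw] about the fixed x, y, z axes, in that order (R = Rz(yaw) Ry(pitch) Rx(roll)).
In Python, from cell import monitor, viewer, workorder gives the robot as it stands.
- The arm moves only by the tool arm_command, never from a script. Its argument "series" is one flat list of numbers, 5 for each row, row after row: the opening in per cent of the stroke, from 0 (shut) to 100 (fully open), then the shift along the tool's x, y, z in cm, then the turn about the tool's z in degrees. In form: [claw, x, y, z, roll, claw, x, y, z, roll, ...]. A call has exactly 5 rows; each row is the pose to reach, as a shift and turn from the pose commanded when the call began, along the tool's axes at that moment; what a row does not reach only later rows make up. A row lasts 1/12 s, in which the tool goes at most 41.7 mm and 7.16 degrees, less where a joint would pass 70% of its speed; a pose out of reach is approached as far as the arm can. A call with a gripper value outside its range is refused whole. The fingers move at their own pace and stop on an object; the grip force is fixed at half the most. Time passes only in rows, so rows that repeat a pose let the fingers close, or fill a call up. It gives the time, the measured TCP pose, the force, the opening and the grip force at its end, in the units of the state.
- monitor.read_state(): the state, without advancing time (a new reading comes with each control period).
- viewer.get_image(name): name is "scene" or "top" or "wrist"; returns (picture, depth): 384x512x3 uint8, red, green, blue; 384x512 float32, mm along the optical axis (not along the pixel's ray), 0 where there is no reading.
- viewer.camera_model(name): a dict with "mtx" (3x3 intrinsics, pixels), "R" (3x3) and "t" (3): a world point X has camera coordinates R X + t. Camera axes: x right, y down, z forward; pixel columns grow to the right and rows downward; lengths in mm; the calibration is good to about 2 mm. A picture is of the moment at which its call begins: read the wrist's pose just before it. camera_model takes no time and is no camera call; for the wrist camera it gives the pose at the moment of the call.
- workorder.finish_job(): hands the job in; it is judged then, once.
The state is a dict: "clock": time; "qpos": joint angles; "qd": joint speeds; "tau": joint torques, N m; "eef_pos": TCP position; "tool_rot": TCP orientation; "force": force on the tool from outside, world axes, zero at the start; "torque": the same for the moment, N m; "width": finger opening in mm; "gripper_force": force on a finger pad.
Only numpy, scipy, OpenCV 4.12 (cv2) and the standard library are available. Lean on these libraries where they do the work, as an engineer would, in place of code of your own. Each camera call takes 0.05 s, during which the arm holds its last target. There are 200 camera calls.

## Working session

There is one attempt and no reset: what is moved stays moved. The work goes in short steps, Python scripts to look and compute and a tool call to move; the robot and the scene stay as the last step left them, time stands still between calls to the robot, and variables do not carry over. Pictures are saved under pics/ and viewed, at most 10 in all, crops included, and the job is handed in when it is done.

Besides the shell and the picture viewer there is one more tool, called after "Call:" as a command line: name --argument value ..., lists and objects as JSON in quotes. arm_command: Moves the arm, as the interface text tells. Its arguments: {"type":"object","properties":{"series":{"type":"array","items":{"type":"number"}}},"required":["series"]}

```bash
mkdir -p pics; python3 - <<'E'
from cell import monitor, viewer
import cv2, numpy as np
s=monitor.read_state(); print({k:np.round(v,3).tolist() for k,v in s.items()})
for n in("scene","top"):
    im,d=viewer.get_image(n); cv2.imwrite(f"pics/{n}0.png",im[:,:,::-1]); np.savez(f"{n}0.npz",im=im,d=d,**viewer.camera_model(n))
    c=viewer.camera_model(n); print(n,c["mtx"].tolist(),np.round(c["R"],3).tolist(),c["t"])
a=np.hstack([cv2.imread("pics/scene0.png"),]); 
E
```

```text
{'clock': 0.0, 'qpos': [-1.202, 0.629, 0.038, 1.518, -0.027, 0.996, -0.02], 'qd': [0.001, -0.001, -0.0, -0.001, 0.001, 0.001, 0.001], 'tau': [-0.001, -56.339, 1.226, -19.344, 0.011, 0.011, -0.0], 'eef_pos': [273.5, 588.964, 230.365], 'tool_rot': [-3.14, 0.0, 2.707], 'force': [0.585, -0.032, -0.506], 'torque': [-0.024, -0.01, 0.003], 'gripper_force': 0.0, 'width': 85.526}
scene [[469.7297943681148, 0.0, 252.06845670862336], [0.0, 469.7297943681148, 194.75121192831062], [0.0, 0.0, 1.0]] [[0.775, 0.632, -0.0], [0.471, -0.578, -0.667], [-0.422, 0.517, -0.745]] [-372.79353435 -253.94908173 1640.01423476]
top [[448.4959563190403, 0.0, 247.562979746333], [0.0, 448.4959563190403, 191.25648072120643], [0.0, 0.0, 1.0]] [[-0.014, -1.0, -0.008], [-0.993, 0.015, -0.119], [0.119, 0.006, -0.993]] [ -76.97376865  561.96968746 1027.29335958]
```

View pics/top0.png

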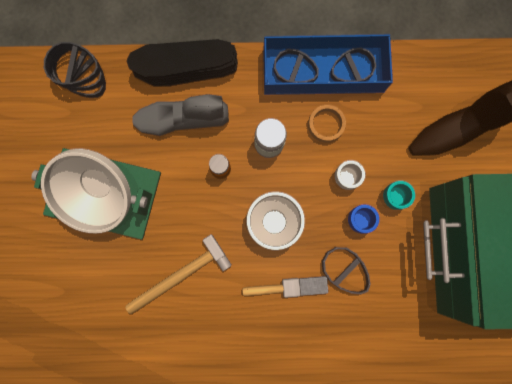

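View pics/scene0.png

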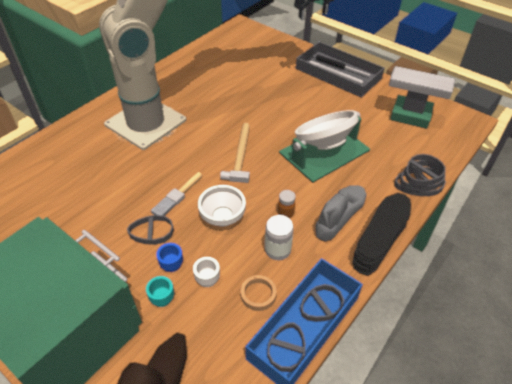

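Top view: middle bowl at (275,221), small white bowl at (350,175), with blue/turquoise look-alikes beside it at (364,219) and (400,195). The big bowl is at (87,192), and the hammer and jar stand between it and the middle bowl.

```bash
cat > h.py <<'E'
import numpy as np, cv2
from scipy.optimize import least_squares
def cloud(im,d,mtx,R,t):
    v,u=np.mgrid[:384,:512]; d=d.astype(float)
    p=np.stack([(u-mtx[0,2])/mtx[0,0]*d,(v-mtx[1,2])/mtx[1,1]*d,d],-1)
    return (p-np.asarray(t))@R
def circ(p,r0=None):
    f=lambda a:np.hypot(p[:,0]-a[0],p[:,1]-a[1])-(a[2] if r0 is None else r0)
    a=least_squares(f,[*p[:,:2].mean(0),50],loss="soft_l1").x
    return a
def white(im):
    h=cv2.cvtColor(im,cv2.COLOR_RGB2HSV); return (h[...,1]<70)&(h[...,2]>110)
E
python3 - <<'E'
from h import *
D={n:dict(np.load(n+"0.npz")) for n in("top","scene")}
for n,boxes in dict(top=dict(mid=(240,185,312,256),small=(332,156,370,194),big=(38,145,137,240)),scene=dict(mid=(192,180,252,232),small=(188,252,224,290),big=(290,105,365,160))).items():
    c=cloud(**D[n]); w=white(D[n]["im"])&(D[n]["d"]>0)
    tab=c[200:380,50:130] if n=="top" else c[100:180,170:230]; print(n,"table z",np.median(tab[...,2]))
    for k,(a,b,e,f) in boxes.items():
        P=c[b:f,a:e][w[b:f,a:e]]
        if k!="big":
            H=66 if k=="mid" else 52
            q=P[abs(P[:,2]-H)<4]; print(n,k,len(q),q[:,2].mean(),circ(q), (q[:,:2].max(0)+q[:,:2].min(0))/2, np.ptp(q[:,:2],axis=0))
        else: np.save(n+"_big.npy",P); print(n,k,len(P),P.min(0),P.max(0))
# object positions by colored/height: list blobs above table in top cloud
c=cloud(**D["top"]); m=((c[...,2]>9)&(D["top"]["d"]>0)).astype(np.uint8)
k,l,st,ce=cv2.connectedComponentsWithStats(m)
for i in range(1,k):
    if st[i,4]>60:
        q=c[l==i]; print(st[i,:4],q.min(0).round(),q.max(0).round())
E
```

```text
top table z 1.7542343975374939
top mid 580 66.21980573419985 [ 489.24935601 -146.79802874   61.82789684] [ 489.59950254 -147.02799682] [129.94228762 128.26481668]
top small 267 51.986901713941414 [ 595.17022446 -325.24823216   29.06575847] [ 594.51156033 -325.23985043] [63.58328622 63.70193494]
top big 5700 [468.51900649 160.48795743   8.24899367] [671.58021313 400.11439752 173.91346736]
scene table z 0.1370104356957516
scene mid 350 65.5577834928146 [ 493.44370692 -148.59798267   61.84290427] [ 492.21795618 -148.44441328] [133.35049823 133.09884636]
scene small 203 51.51852810020398 [ 599.28600969 -327.34354136   29.20750588] [ 599.05988562 -327.19640463] [65.15724917 64.72407164]
scene big 1699 [426.56097983 135.85152251  -4.46110839] [672.9829622  396.93903977 174.0389112 ]
[263  35 130  59] [ 806. -430.    9.] [ 929. -129.   77.]
[126  39 112  47] [832. -64.   9.] [924. 198.  78.]
[44 42 61 55] [806. 264.   9.] [926. 398.  76.]
[409  81 103  75] [ 645. -666.   10.] [ 773. -478.  203.]
[133  94  96  42] [702. -40.   9.] [782. 194. 125.]
[308 105  38  37] [ 683. -325.    9.] [ 772. -235.   31.]
[254 119  33  39] [ 645. -174.    9.] [ 714. -102.  115.]
[ 31 148 130  92] [452. 128.   9.] [677. 408. 174.]
[209 155  22  24] [596. -44.  10.] [641.   5.  82.]
[335 161  30  29] [ 563. -357.    9.] [ 626. -293.   59.]
[423 174  89 155] [ 269. -612.   13.] [ 569. -477.  206.]
[383 181  32  29] [ 513. -471.    9.] [ 578. -405.   56.]
[247 192  58  58] [ 425. -213.    9.] [555. -83.  71.]
[348 205  31  29] [ 458. -384.    9.] [ 523. -320.   58.]
[125 235 107  79] [281. -43.  10.] [460. 205.  32.]
[242 247 129  51] [ 312. -368.    9.] [427. -69.  28.]
```

```bash
cat >> h.py <<'E'
def rim(P,o,n,R=95,off=29):
    # iterate: rim-top points near plane, fit plane, then circle in plane
    for it in range(25):
        d=P-o; h=d@n; r=np.linalg.norm(d-h[:,None]*n,axis=1)
        q=P[(abs(h-off)<(8 if it<8 else 3.5))&(abs(r-R)<(12 if it<8 else 7))]
        c=q.mean(0); n=np.linalg.svd(q-c)[2][2]; n*=np.sign(n[2])
        e1=np.cross([0,1,0],n); e1/=np.linalg.norm(e1); e2=np.cross(n,e1)
        a=circ(np.c_[(q-c)@e1,(q-c)@e2],None); 
        o=c+a[0]*e1+a[1]*e2-off*n
    return o,n,a[2],len(q),np.std((q-c)@n)
E
python3 - <<'E'
from h import *
for k in("top","scene"):
    P=np.load(k+"_big.npy"); t=.5
    o,n,r,m,s=rim(P,np.array([570,285,92.]),np.array([-np.sin(t),0,np.cos(t)]))
    print(k,o.round(1),n.round(3),"tilt",np.degrees(np.arccos(n[2])),"yaw",np.degrees(np.arctan2(-n[1],-n[0])),r,m,s,"seat",o-35*n)
E
```

```text
top [566.3 267.2  93.5] [-0.545  0.142  0.826] tilt 34.26108667665693 yaw -14.615773338612183 94.57846515783689 947 1.5303803718810522 seat [585.38897237 262.25992474  64.55696865]
scene [575.  265.6  85.7] [-0.528  0.092  0.845] tilt 32.38017982462554 yaw -9.847743628330855 94.68839989689604 272 2.020572026144862 seat [593.46992428 262.43849295  56.17146046]
```

```bash
cat >> h.py <<'E'
from cell import monitor, viewer
from scipy.spatial.transform import Rotation as Ro
def go(target,ydir=None):
    s=monitor.read_state(); R=Ro.from_euler("xyz",s["tool_rot"]).as_matrix()
    d=R.T@(np.array(target)-s["eef_pos"])/10; y=np.degrees(np.arctan2(R[1,1],R[0,1]))
    print("t",round(s["clock"],2),"tcp",np.round(s["eef_pos"],1),"ydir",round(y,1),"rot",np.round(s["tool_rot"],3),"shift cm",d.round(2),"roll",None if ydir is None else round((y-ydir+90)%180-90,1))
E
python3 - <<'E'
from h import *
c=viewer.camera_model("wrist"); s=monitor.read_state(); R=Ro.from_euler("xyz",s["tool_rot"]).as_matrix()
C=-c["R"].T@c["t"]; print("cam in tool",R.T@(C-s["eef_pos"]),"axes",(R.T@c["R"].T).round(3),c["mtx"][0])
go([540,262,330],75.4)
E
```

```text
cam in tool [  81.94268791    0.28451385 -142.13629927] axes [[ 0.    -0.948 -0.318]
 [ 1.     0.    -0.   ]
 [ 0.    -0.318  0.948]] [274.86568601   0.         253.26660276]
t 0.1 tcp [273.5 589.  230.5] ydir 65.1 rot [-3.14  -0.     2.707] shift cm [-37.94 -18.45  -9.92] roll -10.3
```

Call:
arm_command --series '[100, -3.6, -1.7, -1, 0, 100, -7.2, -3.5, -2, 0, 100, -10.8, -5.2, -3, 0, 100, -14.3, -7, -3.8, 0, 100, -17.5, -8.5, -4.5, 0]'

```text
clock: 0.52
eef_pos: [398.1, 436.2, 276.6]
tool_rot: [-3.141, 0.001, 2.706]
force: [0.6, 1.0, -0.5]
width: 85.0
gripper_force: 0.0
```

Call:
arm_command --series '[100, -3.6, -1.7, -1, 0, 100, -7.2, -3.5, -2, 0, 100, -10.8, -5.2, -3, 0, 100, -14.3, -7, -3.8, 0, 100, -17.5, -8.5, -4.5, 0]'

```text
clock: 0.93
eef_pos: [520.9, 285.2, 321.8]
tool_rot: [-3.141, 0.0, 2.705]
force: [0.8, 0.9, -0.1]
width: 85.5
gripper_force: 0.0
```

Call:
arm_command --series '[100, -1.5, -0.7, -0.4, -4, 100, -2.9, -1.4, -0.9, -8, 100, -2.9, -1.4, -0.9, -10.3, 100, -2.9, -1.4, -0.9, -10.3, 100, -2.9, -1.4, -0.9, -10.3]'

```text
clock: 1.35
eef_pos: [539.6, 263.1, 329.8]
tool_rot: [-3.141, -0.001, 2.885]
force: [-0.0, 1.0, 1.6]
width: 85.3
gripper_force: 0.0
```

```bash
cat >> h.py <<'E'
def wrist(name):
    c=viewer.camera_model("wrist"); im,d=viewer.get_image("wrist"); cv2.imwrite(f"pics/{name}.png",im[:,:,::-1]); np.savez(name+".npz",im=im,d=d,**c)
    return im,d,cloud(im,d,**c)
E
python3 - <<'E'
from h import *
im,d,c=wrist("w1"); go([488,-148,250],75.4)
P=c[(d>0)&white(im)&(c[...,2]>25)]; P=P[np.hypot(P[:,0]-570,P[:,1]-265)<130]
t=np.radians(34)
for st in([566,267,92.],[575,262,92]):
    o,n,r,m,s=rim(P,np.array(st),np.array([-np.sin(t),.14,np.cos(t)]))
    print(o.round(1),n.round(3),"tilt",np.degrees(np.arccos(n[2])),"yaw",np.degrees(np.arctan2(-n[1],-n[0])),r,m,s,"seat",o-35*n)
# seat floor check: points near predicted seat
q=P-(o-35*n); h=q@n; rr=np.linalg.norm(q-h[:,None]*n,axis=1); print("floor h",np.median(h[rr<28]),np.std(h[rr<28]),(rr<28).sum())
w=c[d>0]; w=w[(w[:,2]<25)&(w[:,2]>-10)]; print("table/plate z",np.percentile(w[:,2],[20,50,80]))
E
```

```text
t 1.4 tcp [539.3 263.6 329.8] ydir 75.4 rot [-3.141e+00 -1.000e-03  2.886e+00] shift cm [ -5.44 -41.11   7.98] roll -0.0
[568.1 267.9  91.9] [-0.547  0.145  0.825] tilt 34.43534177571721 yaw -14.820599133567477 94.17289993460237 2727 1.0167772598135159 seat [587.26969734 262.79916372  63.07402127]
[568.1 267.9  91.9] [-0.547  0.145  0.825] tilt 34.43534177571721 yaw -14.820599133567477 94.17289993460237 2727 1.0167772598135159 seat [587.26969734 262.79916372  63.07402127]
floor h 0.2931861826122799 0.7952599680500504 968
table/plate z [-0.90859376 -0.11392845  0.85651942]
```

View pics/w1.png

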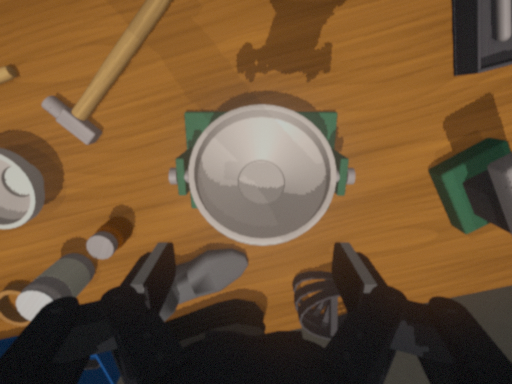

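Call:
arm_command --series '[100, -0.2, -4, 0, 0, 100, -0.4, -8, 0, 0, 100, -0.6, -12, 0, 0, 100, -0.8, -16, 0, 0, 100, -1, -20, 0, 0]'

```text
clock: 1.82
eef_pos: [498.1, 66.3, 330.1]
tool_rot: [-3.142, -0.0, 2.888]
force: [1.2, -0.0, -0.6]
width: 85.3
gripper_force: 0.0
```

Call:
arm_command --series '[30, -0.4, -4, 0.5, 0, 30, -0.8, -8, 1, 0, 30, -1, -12, 2, 0, 30, -1, -16, 3, 0, 30, -1, -20, 4, 0]'

```text
clock: 2.23
eef_pos: [457.8, -129.8, 290.0]
tool_rot: [3.141, 0.0, 2.888]
force: [0.8, -0.5, 0.5]
width: 26.2
gripper_force: 0.0
```

Call:
arm_command --series '[30, 0, 0, 0, 0, 30, 0, 0, 0, 0, 30, 0, 0, 0, 0, 30, 0, 0, 0, 0, 30, 0, 0, 0, 0]'

```text
clock: 2.65
eef_pos: [459.1, -127.2, 290.5]
tool_rot: [3.141, 0.0, 2.89]
force: [-0.7, 0.1, -0.7]
width: 25.5
gripper_force: 0.0
```

```bash
python3 - <<'E'
from h import *
im,d,c=wrist("w2")
P=c[(d>0)&white(im)]
for nm,(x,y),H,R in(("mid",(491,-148),66,62),("small",(597,-326),52,29)):
    q=P[(abs(P[:,2]-H)<4)&(np.hypot(P[:,0]-x,P[:,1]-y)<R+12)]
    if len(q)<30: print(nm,len(q)); continue
    a=circ(q); print(nm,len(q),q[:,2].mean(),a,circ(q,R),(q.max(0)+q.min(0))/2)
    if nm=="mid":
        u=np.array([np.cos(np.radians(75.2)),np.sin(np.radians(75.2))]); g=a[:2]-62*u; print(g); go([*g,51],75.2)
        go([*g,90],75.2)
E
```

```text
mid 1582 65.40843654217389 [ 490.72416169 -147.30039279   61.58656268] [ 490.77724069 -147.31706301   50.        ] [ 491.27033176 -147.26128413   64.99993935]
[ 474.8865247  -207.24344289]
t 2.7 tcp [ 459.1 -127.5  290.5] ydir 75.6 rot [3.141 0.    2.89 ] shift cm [-3.51 -7.34 23.95] roll 0.4
t 2.7 tcp [ 459.1 -127.5  290.5] ydir 75.6 rot [3.141 0.    2.89 ] shift cm [-3.51 -7.34 20.05] roll 0.4
small 402 51.305391226441834 [ 596.58027924 -325.08546447   29.04561829] [ 596.54288634 -325.07907268   50.        ] [ 593.43942261 -325.83504368   51.05154042]
```

Call:
arm_command --series '[30, -1.2, -2.4, 4, 0.4, 30, -2.4, -4.9, 8, 0.4, 30, -3.5, -7.3, 12, 0.4, 30, -3.5, -7.3, 16, 0.4, 30, -3.5, -7.3, 19, 0.4]'

```text
clock: 3.12
eef_pos: [475.3, -210.1, 103.3]
tool_rot: [-3.14, 0.004, 2.878]
force: [0.9, 0.1, 0.8]
width: 25.3
gripper_force: 0.0
```

Call:
arm_command --series '[30, 0, 0, 2, 0, 30, 0, 0, 4, 0, 30, 0, 0, 5, 0, 30, 0, 0, 5, 0, 0, 0, 0, 5, 0]'

```text
clock: 3.53
eef_pos: [474.3, -207.8, 54.5]
tool_rot: [3.141, 0.0, 2.881]
force: [-0.3, -0.3, -0.4]
width: 14.5
gripper_force: 0.0
```

Call:
arm_command --series '[0, 0, 0, 0, 0, 0, 0, 0, 0, 0, 0, 0, 0, 0, 0, 0, 0, 0, 0, 0, 0, 0, 0, 0, 0]'

```text
clock: 3.95
eef_pos: [474.5, -208.7, 55.1]
tool_rot: [-3.141, 0.002, 2.879]
force: [0.4, -0.9, 2.7]
width: 5.7
gripper_force: 58.4
```

Call:
arm_command --series '[0, 0, 0, -1, 0, 0, 0, 0, -4, 0, 0, 0, 0, -8, 0, 0, 0, 0, -12, 0, 0, 0, 0, -16, 0]'

```text
clock: 4.37
eef_pos: [472.8, -208.0, 216.4]
tool_rot: [3.142, -0.001, 2.879]
force: [1.1, -0.5, -1.0]
width: 5.7
gripper_force: 57.8
```

```bash
python3 - <<'E'
from h import *
go([571,203,210],75.2)
im,d,c=wrist("w3"); s=monitor.read_state(); print(s["eef_pos"],s["width"],s["gripper_force"])
u=np.array([np.cos(np.radians(75.2)),np.sin(np.radians(75.2)),0]); x=s["eef_pos"]+62*u+[0,0,15]
P=c[(d>0)&white(im)]
o,n,r,m,sd=rim(P,x,np.array([0,0,1.]),R=62,off=0); print("rim centre-tcp",o-s["eef_pos"],"along u",(o-s["eef_pos"])@u,n,r,m,sd)
E
```

```text
t 4.37 tcp [ 472.8 -208.   216.4] ydir 75.0 rot [ 3.142e+00 -1.000e-03  2.879e+00] shift cm [ 1.16 42.24  0.64] roll -0.2
[ 477.17546777 -210.03202363  223.85739423] 5.609601617373069 58.824482169002295h.py:18: RuntimeWarning: Mean of empty slice.
  c=q.mean(0); n=np.linalg.svd(q-c)[2][2]; n*=np.sign(n[2])
  ret = um.true_divide(
h.py:9: RuntimeWarning: Mean of empty slice.
  a=least_squares(f,[*p[:,:2].mean(0),50],loss="soft_l1").x
Traceback (most recent call last):
  File "h.py", line 20, in rim
    a=circ(np.c_[(q-c)@e1,(q-c)@e2],None);
  File "h.py", line 9, in circ
    a=least_squares(f,[*p[:,:2].mean(0),50],loss="soft_l1").x
      ~~~~~~~~~~~~~^^^^^^^^^^^^^^^^^^^^^^^^^^^^^^^^^^^^^^^^
ValueError: Initial guess is outside of provided bounds
```

View pics/w3.png

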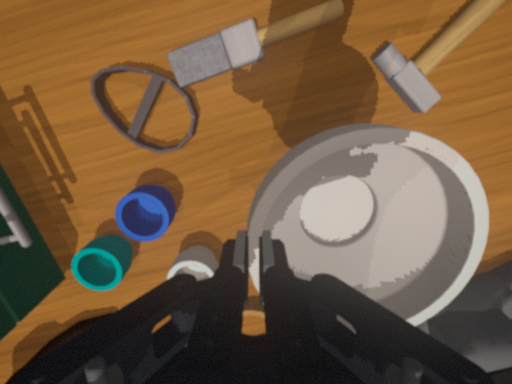

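The middle bowl (centre near (368,225)) is held by its collar at (252,270), with the fingers across the wall. I'll measure how it sits in the hand.

```bash
python3 - <<'E'
from h import *
s=monitor.read_state(); D=dict(np.load("w3.npz")); c=cloud(**D)
# cam->tcp offset known at picture time
R=Ro.from_euler("xyz",s["tool_rot"]).as_matrix(); C=-D["R"].T@D["t"]; tcp=C-R@np.array([81.94,.28,-142.14]); print(tcp)
u=np.array([np.cos(np.radians(75.2)),np.sin(np.radians(75.2)),0])
P=c[(D["d"]>0)]; P=P[(P[:,2]>tcp[2]-60)&((P-tcp)@u>12)&(P[:,2]<tcp[2]+45)]
h=P-(tcp+62*u); print(len(P)); q=h[np.abs(np.hypot(h[:,0],h[:,1])-62)<8]; print(np.percentile(q[:,2],[5,50,80,95,99]))
for off in(10,16):
  o,n,r,m,sd=rim(P,tcp+62*u+[0,0,off],np.array([0,0,1.]),R=62,off=0); print("rim centre rel tcp: u",(o-tcp)@u,"v(x)",(o-tcp)@[u[1],-u[0],0],"z",o[2]-tcp[2],n,r,m,sd)
go([571,203,210],75.2)
E
```

```text
[ 474.65190407 -208.67772621  217.4884847 ]
32580
[-17.40927417   4.36078713   8.68573061   9.58921462  10.19590123]
rim centre rel tcp: u 61.612138199026575 v(x) -5.6553631081105955 z 8.015042221757398 [0.01642881 0.00389647 0.99985745] 60.799796923450025 7054 1.0686251685295052
rim centre rel tcp: u 61.612138199026575 v(x) -5.6553631081105955 z 8.015042221757398 [0.01642881 0.00389647 0.99985745] 60.799796923450025 7054 1.0686251685295052
t 4.42 tcp [ 477.2 -210.   223.9] ydir 74.9 rot [-3.141  0.012  2.879] shift cm [ 1.68 42.32  1.32] roll -0.3
```

```bash
python3 - <<'E'
from h import *
go([538,212,205],75.2)
E
```

```text
t 4.42 tcp [ 477.2 -210.   223.9] ydir 74.9 rot [-3.141  0.012  2.879] shift cm [ 5.11 42.34  1.78] roll -0.3
```

Call:
arm_command --series '[0, 0.5, 4, 0, 0, 0, 1, 8, 0, 0, 0, 1.5, 12, 0, 0, 0, 2, 16, 0, 0, 0, 2.5, 20, 0, 0]'

```text
clock: 4.83
eef_pos: [500.8, -6.9, 214.7]
tool_rot: [-3.142, -0.0, 2.879]
force: [0.8, -1.1, -2.1]
width: 5.9
gripper_force: 59.0
```

Call:
arm_command --series '[0, 0.5, 4, 0, 0, 0, 1, 8, 0, 0, 0, 1.5, 12, 0, 0, 0, 2, 16, 0, 0, 0, 2.5, 20, 0, 0]'

```text
clock: 5.25
eef_pos: [528.4, 192.8, 214.5]
tool_rot: [-3.141, -0.001, 2.88]
force: [1.7, 0.3, -1.8]
width: 5.7
gripper_force: 59.0
```

Call:
arm_command --series '[0, 0, 1, 0, 0, 0, 0, 2.2, 0, 0, 0, 0, 2.2, 0, 0, 0, 0, 2.2, 0, 0, 0, 0, 2.2, 0, 0]'

```text
clock: 5.67
eef_pos: [534.7, 209.7, 214.3]
tool_rot: [-3.14, -0.0, 2.877]
force: [0.6, -0.4, -1.2]
width: 5.7
gripper_force: 59.1
```

```bash
cat >> h.py <<'E'
ps=np.radians(-14.8); U=np.array([-np.sin(ps),np.cos(ps),0]); V=np.array([np.cos(ps),np.sin(ps),0]); Z=np.array([0,0,1.])
SEAT=np.array([587.3,262.8,63.1]); N=np.array([-.547,.145,.825])
def held(name,side=1):
    s=monitor.read_state(); im,d,c=wrist(name); tcp=s["eef_pos"]
    P=c[d>0]; P=P[(P[:,2]>tcp[2]-60)&((P-tcp)@U>12)&(P[:,2]<tcp[2]+45)]
    o,n,r,m,sd=rim(P,tcp+62*U+[0,0,10],Z,R=62,off=0)
    f=o-66*n; e=f-SEAT
    print("rim-tcp uvz",(o-tcp)@U,(o-tcp)@V,o[2]-tcp[2],"n uv",n@U,n@V,"r",r,m,sd,"foot-seat uvz",e@U,e@V,e[2])
E
python3 - <<'E'
from h import *
held("w4"); go([538,212,140],75.2)
E
```

```text
rim-tcp uvz 61.379484786305504 -3.8750826422964315 8.987670304652 n uv 0.008161135115963955 0.014495321766342306 r 60.801076136711245 7077 1.071352668941788 foot-seat uvz -3.8809593507034146 -42.100948681725065 94.16898594960472
t 5.72 tcp [534.9 209.7 214.3] ydir 74.8 rot [-3.14  -0.     2.876] shift cm [-0.24  0.32  7.43] roll -0.4
```

Call:
arm_command --series '[0, -0.7, 0.4, 2, 0, 0, -0.7, 0.4, 4, 0, 0, -0.7, 0.4, 6, 0, 0, -0.7, 0.4, 7.5, 0, 0, -0.7, 0.4, 8.3, 0]'

```text
clock: 6.13
eef_pos: [541.7, 212.0, 129.6]
tool_rot: [-3.139, -0.002, 2.877]
force: [0.9, -0.4, -1.5]
width: 5.3
gripper_force: 59.2
```

Call:
arm_command --series '[0, 0, 0, 0.2, 0, 0, 0, 0, 0.4, 0, 0, 0, 0, 0.6, 0, 0, 0, 0, 0.8, 0, 0, 0, 0, 0.8, 0]'

```text
clock: 6.55
eef_pos: [542.9, 214.4, 123.7]
tool_rot: [3.141, 0.001, 2.88]
force: [-0.9, -0.9, -1.8]
width: 5.6
gripper_force: 59.1
```

```bash
python3 - <<'E'
from h import *
held("w5"); print(monitor.read_state()["force"])
E
```

```text
rim-tcp uvz 61.346213334496454 -4.103201938950796 9.133734895597485 n uv 0.007279860057231065 0.01342480233273415 r 60.78340295676288 7071 1.0694086713190227 foot-seat uvz 2.6962852481698665 -35.52571909580767 3.739067514560638
[-0.00443541  0.71641584 -1.6910649 ]
```

Call:
arm_command --series '[0, 0, -0.2, 0.1, 0, 0, 0, -0.2, 0.2, 0, 0, 0, -0.2, 0.4, 0, 0, 0, -0.2, 0.6, 0, 0, 0, -0.2, 0.6, 0]'

```text
clock: 7.02
eef_pos: [541.7, 212.2, 117.2]
tool_rot: [-3.141, -0.001, 2.88]
force: [-2.2, -0.5, 2.3]
width: 5.3
gripper_force: 59.9
```

Call:
arm_command --series '[0, 0, 0, 0.1, 0, 0, 0, 0, 0.2, 0, 0, 0, 0, 0.3, 0, 0, 0, 0, 0.3, 0, 0, 0, 0, 0.3, 0]'

```text
clock: 7.43
eef_pos: [541.4, 211.4, 115.0]
tool_rot: [-3.14, -0.001, 2.879]
force: [-5.7, -3.0, 8.9]
width: 5.5
gripper_force: 62.2
```

```bash
python3 - <<'E'
from h import *
held("w6"); print(monitor.read_state()["force"])
E
```

```text
rim-tcp uvz 60.963689037248486 -4.359660166973999 12.659331726124222 n uv -0.0495616114517257 0.0009530395639735182 r 60.80548383923402 7600 1.0597025463531078 foot-seat uvz 2.8284658963798366 -35.68748526913424 -1.3266569795939276
[-5.20586854 -3.9083814   9.01599907]
```

Call:
arm_command --series '[0, 0, 0, -0.2, 0, 0, 0, 0, -0.2, 0, 30, 0, 0, -0.2, 0, 30, 0, 0, -0.2, 0, 30, 0, 0, -0.2, 0]'

```text
clock: 7.9
eef_pos: [543.0, 212.9, 116.2]
tool_rot: [3.141, 0.001, 2.88]
force: [0.6, 0.1, 0.3]
width: 26.1
gripper_force: 0.0
```

Call:
arm_command --series '[30, 0, 0, 0, 0, 30, 0, 0, -2, 0, 30, 0, 0, -5, 0, 30, 0, 0, -9, 0, 30, 0, 0, -12, 0]'

```text
clock: 8.32
eef_pos: [542.8, 212.4, 238.4]
tool_rot: [3.141, 0.001, 2.879]
force: [0.7, 0.2, 0.1]
width: 25.7
gripper_force: 0.0
```

Call:
arm_command --series '[30, 2, 3, -3, 0, 30, 4, 4, -5, 0, 30, 4, 4, -5, 0, 30, 4, 4, -5, 0, 30, 4, 4, -5, 0]'

```text
clock: 8.73
eef_pos: [513.9, 260.7, 285.9]
tool_rot: [-3.141, 0.0, 2.879]
force: [0.5, 0.5, -0.0]
width: 25.7
gripper_force: 0.0
```

```bash
cat >> h.py <<'E'
def look(name,o0=None,n0=None,R=62,H=66,ref=SEAT,refn=N):
    s=monitor.read_state(); im,d,c=wrist(name)
    P=c[(d>0)&white(im)]; P=P[P[:,2]>30]
    n0=N if n0 is None else n0; o0=SEAT+66*N if o0 is None else o0
    P=P[np.linalg.norm(P-o0,axis=1)<R+40]
    b=None
    for a in np.radians([0,6,12,18,24,30,36]):
        for dv in(-25,-10,5):
            try:
                nn=-np.sin(a)*V+np.cos(a)*Z
                x=rim(P,ref+H*nn+dv*V,nn,R=R,off=0)
                if abs(x[2]-R)<5 and (b is None or x[3]>b[3]): b=x
            except Exception: pass
    if b is None: print("no fit"); return
    o,n,r,m,sd=b; f=o-H*n; e=f-ref
    print("rim",o.round(1),"n",n.round(3),"tilt",np.degrees(np.arccos(n[2])).round(1),"rel deg",np.degrees(np.arccos(n@refn)).round(1),"r",r.round(1),m,sd.round(2),"foot-ref u,s,h",(e@U).round(1),(e@np.cross(U,refn)).round(1),(e@refn).round(1))
    return o,n
E
python3 - <<'E'
import warnings; warnings.simplefilter("ignore")
from h import *
look("w7"); go([0,0,0])
E
```

```text
rim [538.1 276.8 120.5] n [-0.238  0.011  0.971] tilt 13.8 rel deg 21.1 r 61.5 2214 0.91 foot-ref u,s,h 4.3 -33.3 14.7
t 8.78 tcp [514.  260.1 285.4] ydir 74.9 rot [-3.14  -0.     2.878] shift cm [ 42.85 -38.44  28.62] roll None
```

View pics/w7.png

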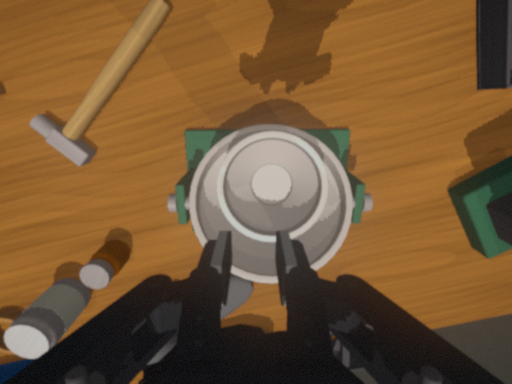

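Middle bowl (centre around (272,183)) rests on the recess lip at 14° lean with its foot 33 mm short. I'll regrip it and shift it up the slope in steps.

```bash
python3 - <<'E'
from h import *
o=np.array([538.1,276.8,120.5]);n=np.array([-.238,.011,.971])
t=o-62*U-11*n; print(t); go(t,75.2)
e=np.cross(U,N); m=25*e-1.5*N-4*U; print("move in tool (x=-V,y=U,z=-Z) mm",-m@V,m@U,-m[2])
E
```

```text
[524.88036301 216.73594991 109.819     ]
t 8.78 tcp [514.  260.1 285.4] ydir 74.9 rot [-3.14  -0.     2.878] shift cm [-2.19 -3.87 17.56] roll -0.3
move in tool (x=-V,y=U,z=-Z) mm -21.47383804270099 -4.000690842635154 -12.909800711683221
```

Call:
arm_command --series '[30, -1.1, -2, 3, 0, 30, -2.2, -3.9, 6, 0, 30, -2.2, -3.9, 10, 0, 30, -2.2, -3.9, 13.5, 0, 30, -2.2, -3.9, 16, 0]'

```text
clock: 9.2
eef_pos: [523.6, 214.9, 122.3]
tool_rot: [-3.137, -0.004, 2.876]
force: [-0.9, -0.2, 0.5]
width: 25.6
gripper_force: 0.0
```

Call:
arm_command --series '[30, 0, 0, 0.8, 0, 30, 0, 0, 1.6, 0, 30, 0, 0, 1.6, 0, 0, 0, 0, 1.6, 0, 0, 0, 0, 1.6, 0]'

```text
clock: 9.62
eef_pos: [525.2, 217.3, 111.5]
tool_rot: [-3.141, 0.001, 2.879]
force: [-1.0, -2.0, 1.3]
width: 5.3
gripper_force: 61.6
```

Call:
arm_command --series '[0, 0, 0, 0, 0, 0, 0, 0, 0, 0, 0, 0, 0, 0, 0, 0, 0, 0, 0, 0, 0, 0, 0, -0.8, 0]'

```text
clock: 10.03
eef_pos: [524.4, 218.0, 117.6]
tool_rot: [-3.141, -0.001, 2.879]
force: [-0.7, 1.0, -1.7]
width: 4.9
gripper_force: 60.9
```

Call:
arm_command --series '[0, -0.4, 0, -0.5, 0, 0, -1.1, -0.2, -0.9, 0, 0, -1.7, -0.3, -1.2, 0, 0, -2.1, -0.4, -1.2, 0, 0, -2.1, -0.4, -0.9, 0]'

```text
clock: 10.45
eef_pos: [545.8, 208.2, 127.8]
tool_rot: [3.141, 0.002, 2.878]
force: [-1.5, 1.1, 0.8]
width: 5.1
gripper_force: 61.3
```

```bash
python3 - <<'E'
import warnings; warnings.simplefilter("ignore")
from h import *
look("w8"); s=monitor.read_state(); print(s["force"],s["eef_pos"],s["width"])
E
```

```text
rim [561.5 267.3 136.9] n [-0.246  0.031  0.969] tilt 14.3 rel deg 20.2 r 61.7 7231 0.81 foot-ref u,s,h -0.1 -2.6 13.7
[-1.27904307  0.48083114 -1.69419878] [544.44197413 208.46714439 126.70846249] 4.6682519818463755
```

Call:
arm_command --series '[30, 0, 0, 0, 0, 30, 0, 0, 0, 0, 30, 0, 0, 0, 0, 30, 0, 0, 0, 0, 30, 0, 0, -2, 0]'

```text
clock: 10.92
eef_pos: [541.9, 207.9, 144.5]
tool_rot: [-3.138, -0.005, 2.88]
force: [-0.2, 0.0, 1.0]
width: 25.8
gripper_force: 0.0
```

Call:
arm_command --series '[30, 0, 0, -4, 0, 30, 0.5, 1, -8, 0, 30, 1.5, 2, -12, 0, 30, 2.5, 3, -14, 0, 30, 3, 4, -14, 0]'

```text
clock: 11.33
eef_pos: [527.6, 257.3, 293.1]
tool_rot: [3.134, 0.007, 2.88]
force: [0.3, 0.4, 0.5]
width: 25.5
gripper_force: 0.0
```

```bash
python3 - <<'E'
import warnings; warnings.simplefilter("ignore")
from h import *
r=look("w9")
o,n=r; t=o-62*U-11*n; go(t,75.2)
E
```

```text
rim [546.8 273.4 122.7] n [-0.412  0.123  0.903] tilt 25.4 rel deg 8.9 r 61.5 2183 0.94 foot-ref u,s,h -1.0 -11.2 7.7
t 11.38 tcp [525.7 259.8 290.1] ydir 75.2 rot [3.135e+00 3.000e-03 2.883e+00] shift cm [-2.1  -4.48 17.71] roll 0.0
```

Call:
arm_command --series '[30, -1.1, -2.2, 3, 0, 30, -2.1, -4.5, 6, 0, 30, -2.1, -4.5, 10, 0, 30, -2.1, -4.5, 13.5, 0, 30, -2.1, -4.5, 16, 0]'

```text
clock: 11.8
eef_pos: [532.0, 203.8, 123.2]
tool_rot: [-3.137, -0.004, 2.878]
force: [-1.9, -0.8, 5.0]
width: 25.7
gripper_force: 1.7
```

Call:
arm_command --series '[30, 0, 0, 0.8, 0, 30, 0, 0, 1.7, 0, 30, 0, 0, 1.7, 0, 0, 0, 0, 1.7, 0, 0, 0, 0, 1.7, 0]'

```text
clock: 12.22
eef_pos: [534.3, 206.0, 111.1]
tool_rot: [3.141, 0.0, 2.879]
force: [-1.6, -1.2, 1.5]
width: 3.1
gripper_force: 53.2
```

Call:
arm_command --series '[0, 0, 0, 0, 0, 0, 0, 0, 0, 0, 0, 0, 0, 0, 0, 0, 0, 0, -0.4, 0, 0, 0, 0, -0.7, 0]'

```text
clock: 12.63
eef_pos: [534.4, 206.7, 117.4]
tool_rot: [3.141, -0.0, 2.88]
force: [1.1, 1.3, -0.2]
width: 1.5
gripper_force: 56.3
```

Call:
arm_command --series '[0, -0.2, 0.1, -0.3, 0, 0, -0.5, 0.1, -0.4, 0, 0, -0.9, 0.1, -0.4, 0, 0, -0.9, 0.1, -0.2, 0, 0, -0.9, 0.1, -0.2, 0]'

```text
clock: 13.05
eef_pos: [542.5, 203.9, 118.6]
tool_rot: [-3.14, -0.002, 2.879]
force: [-3.6, -0.6, 1.0]
width: 1.2
gripper_force: 59.1
```

```bash
python3 - <<'E'
import warnings; warnings.simplefilter("ignore")
from h import *
look("w10"); s=monitor.read_state(); print(s["force"],s["eef_pos"],s["width"])
E
```

```text
rim [551.5 262.7 128.7] n [-0.301 -0.122  0.946] tilt 19.0 rel deg 22.0 r 61.5 7907 0.8 foot-ref u,s,h 3.6 -12.6 12.5
[-3.25792215 -0.23838548  1.29881866] [542.49366962 204.16272703 118.74175287] 0.9240129793137363
```

View pics/w10.png

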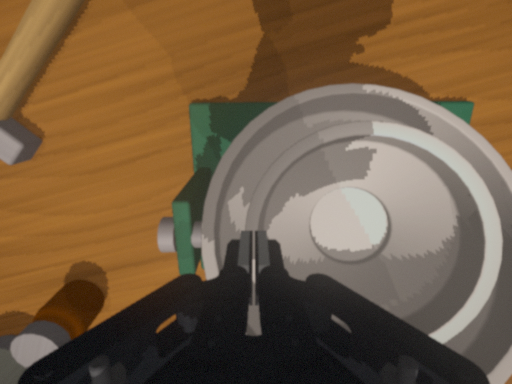

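The fingers (253,245) only nipped the rim's edge, because I took the last reading while the arm was still settling. I'll release, rise and look again.

Call:
arm_command --series '[30, 0, 0, 0, 0, 30, 0, 0, 0, 0, 30, 0, 0, 0, 0, 30, 0, 0, -1, 0, 30, 0, 0, -4, 0]'

```text
clock: 13.52
eef_pos: [540.8, 204.0, 156.8]
tool_rot: [-3.137, -0.006, 2.88]
force: [1.1, 0.6, -0.1]
width: 25.6
gripper_force: 0.0
```

Call:
arm_command --series '[30, 0, 0, -4, 0, 30, 0.5, 1, -8, 0, 30, 1.5, 2, -12, 0, 30, 2.5, 3, -13, 0, 30, 3, 4, -13, 0]'

```text
clock: 13.93
eef_pos: [526.2, 253.0, 294.6]
tool_rot: [3.135, 0.007, 2.88]
force: [0.6, -0.4, 0.0]
width: 25.6
gripper_force: 0.0
```

Call:
arm_command --series '[30, 0, 0, 0, 0, 30, 0, 0, 0, 0, 30, 0, 0, 0, 0, 30, 0, 0, 0, 0, 30, 0, 0, 0, 0]'

```text
clock: 14.35
eef_pos: [524.6, 249.9, 288.1]
tool_rot: [-3.14, -0.001, 2.878]
force: [-0.3, -0.1, 0.4]
width: 25.8
gripper_force: 0.0
```

```bash
python3 - <<'E'
import warnings; warnings.simplefilter("ignore")
from h import *
r=look("w11")
o,n=r; t=o-62*U-11*n; go(t,75.2)
E
```

```text
rim [545.2 274.4 122.2] n [-0.365  0.027  0.931] tilt 21.4 rel deg 13.8 r 61.5 2252 0.93 foot-ref u,s,h 4.9 -17.8 9.4
t 14.4 tcp [524.7 250.2 288.3] ydir 74.9 rot [-3.140e+00 -1.000e-03  2.878e+00] shift cm [-1.79 -3.22 17.64] roll -0.3
```

Call:
arm_command --series '[30, -0.9, -1.6, 3, 0, 30, -1.8, -3.2, 6, 0, 30, -1.8, -3.2, 10, 0, 30, -1.8, -3.2, 13.5, 0, 30, -1.8, -3.2, 16, 0]'

```text
clock: 14.82
eef_pos: [532.5, 214.0, 126.1]
tool_rot: [-3.139, -0.003, 2.878]
force: [-0.8, 0.2, 1.2]
width: 25.6
gripper_force: 0.0
```

Call:
arm_command --series '[30, 0, 0, 0.8, 0, 30, 0, 0, 1.6, 0, 30, 0, 0, 1.6, 0, 0, 0, 0, 1.6, 0, 0, 0, 0, 1.6, 0]'

```text
clock: 15.23
eef_pos: [533.6, 214.3, 114.6]
tool_rot: [-3.14, -0.0, 2.879]
force: [-1.4, -2.8, 0.8]
width: 5.3
gripper_force: 62.2
```

Call:
arm_command --series '[0, 0, 0, 0, 0, 0, 0, 0, 0, 0, 0, 0, 0, 0, 0, 0, 0, 0, -0.4, 0, 0, 0, 0, -0.8, 0]'

```text
clock: 15.65
eef_pos: [534.4, 216.6, 122.1]
tool_rot: [3.14, 0.001, 2.88]
force: [0.5, 0.6, -1.4]
width: 5.1
gripper_force: 62.1
```

Call:
arm_command --series '[0, -0.4, -0.2, -0.5, 0, 0, -0.9, -0.4, -0.8, 0, 0, -1.5, -0.5, -0.8, 0, 0, -1.5, -0.5, -0.6, 0, 0, -1.5, -0.5, -0.5, 0]'

```text
clock: 16.07
eef_pos: [546.1, 206.9, 125.6]
tool_rot: [-3.141, -0.002, 2.88]
force: [-2.0, 0.4, -1.0]
width: 5.1
gripper_force: 61.7
```

```bash
python3 - <<'E'
import warnings; warnings.simplefilter("ignore")
from h import *
look("w12"); s=monitor.read_state(); print(s["force"],s["eef_pos"],s["width"])
E
```

```text
rim [560.8 266.4 134.1] n [-0.326  0.03   0.945] tilt 19.1 rel deg 15.8 r 61.8 7225 0.81 foot-ref u,s,h 0.3 0.6 10.0
[-3.14069937  0.08028907 -1.01761139] [546.0513756  207.05382196 125.41239694] 5.622000357110122
```

Call:
arm_command --series '[30, 0, 0, 0, 0, 30, 0, 0, 0, 0, 30, 0, 0, 0, 0, 30, 0, 0, -1, 0, 30, 0, 0, -4, 0]'

```text
clock: 16.53
eef_pos: [544.9, 205.9, 163.9]
tool_rot: [-3.137, -0.005, 2.879]
force: [-0.0, 0.4, 0.4]
width: 25.4
gripper_force: 0.0
```

Call:
arm_command --series '[30, 0, 0, -4, 0, 30, 0.5, 1, -8, 0, 30, 1.5, 2, -12, 0, 30, 2.5, 3, -13, 0, 30, 3, 4, -13, 0]'

```text
clock: 16.95
eef_pos: [530.2, 255.0, 301.9]
tool_rot: [3.134, 0.007, 2.879]
force: [0.2, 0.5, -0.5]
width: 25.7
gripper_force: 0.0
```

Call:
arm_command --series '[30, 0, 0, 0, 0, 30, 0, 0, 0, 0, 30, 0, 0, 0, 0, 30, 0, 0, 0, 0, 30, 0, 0, 0, 0]'

```text
clock: 17.37
eef_pos: [528.3, 252.1, 295.2]
tool_rot: [-3.14, -0.001, 2.878]
force: [0.4, -0.4, 0.7]
width: 26.0
gripper_force: 0.0
```

```bash
python3 - <<'E'
import warnings; warnings.simplefilter("ignore")
from h import *
r=look("w13")
o,n=r; t=o-62*U-11*n; go(t,75.2)
D=dict(np.load("w13.npz")); c=cloud(**D); P=c[(D["d"]>0)&white(D["im"])]
print(rim(P,np.array([568.1,267.9,91.9]),N))
E
```

```text
rim [549.2 271.7 116.4] n [-0.547  0.144  0.824] tilt 34.5 rel deg nan r 61.5 2061 0.91 foot-ref u,s,h -1.1 -2.1 0.1
t 17.42 tcp [528.4 252.3 295.4] ydir 74.9 rot [-3.140e+00 -1.000e-03  2.878e+00] shift cm [-2.18 -3.75 18.81] roll -0.3
(array([567.96384551, 267.79874686,  91.84665265]), array([-0.54676636,  0.14453291,  0.82471619]), np.float64(94.13764298412491), 2909, np.float64(0.9921600954685877))
```

Middle bowl is home: lean 34.5°, same axis as the big bowl, 2.4 mm off centre. Now the small one.

Call:
arm_command --series '[100, -1.2, -3.6, 0.2, 0, 100, -2.4, -7.3, 0.4, 0, 100, -3.6, -11, 0.6, 0, 100, -4.8, -14.6, 0.8, 0, 100, -5.9, -18.2, 1, 0]'

```text
clock: 17.83
eef_pos: [538.0, 59.9, 285.9]
tool_rot: [-3.141, -0.0, 2.879]
force: [0.5, -0.8, 0.3]
width: 84.0
gripper_force: 0.0
```

Call:
arm_command --series '[100, -1.2, -3.6, 0.2, 0, 100, -2.4, -7.3, 0.4, 0, 100, -3.6, -11, 0.6, 0, 100, -4.8, -14.6, 0.8, 0, 100, -5.9, -18.2, 1, 0]'

```text
clock: 18.25
eef_pos: [547.7, -131.3, 275.9]
tool_rot: [-3.141, -0.0, 2.879]
force: [1.1, 0.9, 0.9]
width: 85.3
gripper_force: 0.0
```

Call:
arm_command --series '[100, -1.2, -3.6, 0.2, 0, 100, -2.4, -7.3, 0.4, 0, 100, -3.6, -11, 0.6, 0, 100, -4.8, -14.6, 0.8, 0, 100, -5.9, -18.2, 1, 0]'

```text
clock: 18.67
eef_pos: [557.3, -322.3, 265.7]
tool_rot: [-3.142, -0.001, 2.879]
force: [0.5, -0.2, 0.4]
width: 85.4
gripper_force: 0.0
```

Call:
arm_command --series '[100, 0, 0, 0, 0, 100, 0, 0, 0, 0, 100, 0, 0, 0, 0, 100, 0, 0, 0, 0, 100, 0, 0, 0, 0]'

```text
clock: 19.08
eef_pos: [558.4, -318.0, 266.3]
tool_rot: [3.141, -0.0, 2.882]
force: [-0.0, -0.0, 0.3]
width: 85.6
gripper_force: 0.0
```

```bash
python3 - <<'E'
from h import *
im,d,c=wrist("w14"); P=c[(d>0)&white(im)]
q=P[(abs(P[:,2]-52)<4)&(np.hypot(P[:,0]-597,P[:,1]+325)<45)]
a=circ(q); print(len(q),q[:,2].mean(),a); go([*a[:2],38],75.2)
E
```

```text
763 51.434459217060606 [ 596.8388942  -326.3164631    28.95800849]
t 19.13 tcp [ 558.4 -318.2  266.4] ydir 75.1 rot [3.141 0.    2.882] shift cm [-3.93  0.18 22.84] roll -0.1
```

View pics/w14.png

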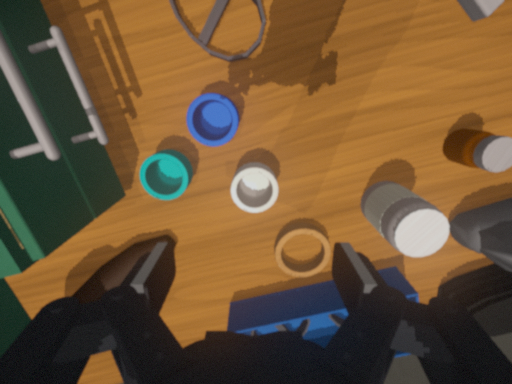

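White small bowl at (255,188), free of its neighbours: blue (213,120), turquoise (165,175), roll (302,252).

Call:
arm_command --series '[100, -1.3, 0.1, 4, 0, 100, -2.6, 0.2, 8, 0, 100, -3.9, 0.2, 12, 0, 100, -3.9, 0.2, 16, 0, 100, -3.9, 0.2, 19, 0]'

```text
clock: 19.55
eef_pos: [595.9, -325.7, 72.9]
tool_rot: [3.14, -0.003, 2.882]
force: [0.1, -0.3, -1.3]
width: 85.7
gripper_force: 0.0
```

Call:
arm_command --series '[100, 0, 0, 2, 0, 100, 0, 0, 3.5, 0, 100, 0, 0, 4.6, 0, 100, 0, 0, 4.6, 0, 50, 0, 0, 4.6, 0]'

```text
clock: 19.97
eef_pos: [596.6, -328.1, 30.9]
tool_rot: [-3.141, 0.001, 2.88]
force: [0.2, 0.3, 0.3]
width: 75.5
gripper_force: 0.0
```

Call:
arm_command --series '[50, 0, 0, 0, 0, 50, 0, 0, 0, 0, 50, 0, 0, 0, 0, 50, 0, 0, -1, 0, 50, 0, 0, -4, 0]'

```text
clock: 20.38
eef_pos: [593.1, -326.2, 67.4]
tool_rot: [3.14, -0.008, 2.88]
force: [0.5, 0.2, -0.4]
width: 63.3
gripper_force: 66.1
```

Call:
arm_command --series '[50, 0, 0, -4, 0, 50, 0, 0, -8, 0, 50, 0, 0, -12, 0, 50, 0, 0, -16, 0, 50, 0, 0, -16, 0]'

```text
clock: 20.8
eef_pos: [600.1, -331.1, 240.9]
tool_rot: [-3.138, 0.016, 2.879]
force: [2.3, -1.5, 0.1]
width: 63.3
gripper_force: 66.2
```

```bash
python3 - <<'E'
from h import *
s=monitor.read_state(); print(s["width"],s["gripper_force"]); MS=np.array([580.9,263.4,68.6]); e=np.cross(U,N)
F=MS+16*e+1*N-26*V; print("foot target",F); go(F+[0,0,130],75.2)
E
```

```text
63.33958710395221 66.15431148558855
foot target [567.97766063 266.8147057   78.47927246]
t 20.8 tcp [ 600.1 -331.1  240.9] ydir 75.0 rot [-3.138  0.016  2.879] shift cm [18.66 56.92  2.71] roll -0.2
```

Call:
arm_command --series '[50, 1.2, 3.8, 0, 0, 50, 2.5, 7.6, 0, 0, 50, 3.7, 11.4, 0, 0, 50, 5, 15.2, 0, 0, 50, 6.2, 18.9, 0, 0]'

```text
clock: 21.22
eef_pos: [584.4, -127.4, 230.9]
tool_rot: [3.141, 0.0, 2.879]
force: [-0.1, 0.4, -0.7]
width: 63.7
gripper_force: 66.1
```

Call:
arm_command --series '[50, 1.2, 3.8, 0, 0, 50, 2.5, 7.6, 0, 0, 50, 3.7, 11.4, 0, 0, 50, 5, 15.2, 0, 0, 50, 6.2, 18.9, 0, 0]'

```text
clock: 21.63
eef_pos: [573.5, 71.3, 231.0]
tool_rot: [3.141, 0.0, 2.88]
force: [1.3, 0.5, -1.2]
width: 63.6
gripper_force: 66.1
```

Call:
arm_command --series '[50, 1.2, 3.8, 0, 0, 50, 2.5, 7.6, 0, 0, 50, 3.7, 11.4, 0, 0, 50, 5, 15.2, 0, 0, 50, 6.2, 18.9, 0, 0]'

```text
clock: 22.05
eef_pos: [562.5, 269.9, 231.0]
tool_rot: [3.141, 0.0, 2.88]
force: [-0.2, -0.6, -0.9]
width: 63.6
gripper_force: 66.1
```

Call:
arm_command --series '[50, 0, 0, 0, 0, 50, 0, 0, 0, 0, 50, 0, 0, 0, 0, 50, 0, 0, 0, 0, 50, 0, 0, 0, 0]'

```text
clock: 22.47
eef_pos: [563.7, 265.7, 230.6]
tool_rot: [-3.141, 0.001, 2.877]
force: [-0.0, -0.3, -0.5]
width: 63.7
gripper_force: 66.2
```

```bash
python3 - <<'E'
from h import *
s=monitor.read_state(); im,d,c=wrist("w15"); tcp=s["eef_pos"]; P=c[d>0]
P=P[(np.hypot(P[:,0]-tcp[0],P[:,1]-tcp[1])<40)&(P[:,2]<tcp[2]+40)&(P[:,2]>tcp[2]-30)&(abs((P-tcp)@U)<29)]
q=P[P[:,2]>np.percentile(P[:,2],99)-40]; h=np.histogram(P[:,2]-tcp[2],bins=np.arange(-30,42,4)); print(h)
for off in(16,21,26):
    try:
        o,n,r,m,sd=rim(P,tcp+[0,0,off],Z,R=29,off=0); print("rim-tcp uvz",(o-tcp)@U,(o-tcp)@V,o[2]-tcp[2],n@U,n@V,r,m,sd)
    except Exception as ex: print(off,ex)
go([568,266.8,109.5],75.2)
E
```

```text
(array([   0,  168, 2107,  513,  452,  538,  567,  605,  656,  724,  750,
       1324, 3585,    0,    0,    0,    0]), array([-30, -26, -22, -18, -14, -10,  -6,  -2,   2,   6,  10,  14,  18,
        22,  26,  30,  34,  38]))
rim-tcp uvz 0.2850561926131743 -1.6853594844953323 18.33258081253814 0.00126378034257234 0.005229533695459569 28.365112127095152 4732 1.0064793818661115
rim-tcp uvz 0.2850561926131743 -1.6853594844953323 18.33258081253814 0.00126378034257234 0.005229533695459569 28.365112127095152 4732 1.0064793818661115
rim-tcp uvz 0.2850561926131743 -1.6853594844953323 18.33258081253814 0.00126378034257234 0.005229533695459569 28.365112127095152 4732 1.0064793818661115
t 22.52 tcp [563.7 265.9 230.6] ydir 74.8 rot [-3.141  0.     2.877] shift cm [-0.38  0.2  12.11] roll -0.4
```

View pics/w15.png

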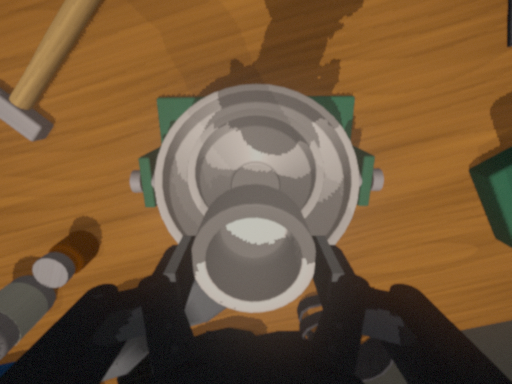

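Call:
arm_command --series '[50, -0.5, 0.2, 3, 0, 50, -0.5, 0.2, 6, 0, 50, -0.5, 0.2, 8.5, 0, 50, -0.5, 0.2, 10, 0, 50, -0.5, 0.2, 10.8, 0]'

```text
clock: 22.93
eef_pos: [567.0, 267.2, 120.4]
tool_rot: [-3.139, -0.004, 2.878]
force: [-10.1, 1.2, 12.6]
width: 63.5
gripper_force: 71.6
```

Call:
arm_command --series '[50, 0, 0, 0.2, 0, 50, 0, 0, 0.4, 0, 50, 0, 0, 0.7, 0, 50, 0, 0, 1, 0, 50, 0, 0, 1, 0]'

```text
clock: 23.35
eef_pos: [564.8, 269.2, 114.2]
tool_rot: [-3.141, -0.007, 2.88]
force: [-12.5, 0.3, 17.5]
width: 64.0
gripper_force: 72.1
```

Call:
arm_command --series '[50, 0, 0, 0.1, 0, 50, 0, 0, 0.2, 0, 50, 0, 0, 0.3, 0, 50, 0, 0, 0.4, 0, 50, 0, 0, 0.4, 0]'

```text
clock: 23.77
eef_pos: [564.0, 269.8, 111.6]
tool_rot: [-3.142, -0.008, 2.88]
force: [-16.7, -0.1, 26.2]
width: 63.7
gripper_force: 74.0
```

```bash
cat >> h.py <<'E'
MS=np.array([580.9,263.4,68.6])
def small_held(name):
    s=monitor.read_state(); im,d,c=wrist(name); tcp=s["eef_pos"]; P=c[d>0]; b=None
    P=P[(np.linalg.norm(P-tcp-[0,0,18],axis=1)<45)&(abs((P-tcp)@U)<29)]
    for a in np.radians([0,10,20,30]):
        nn=-np.sin(a)*V+np.cos(a)*Z
        try: x=rim(P,tcp+6*Z+13*nn,nn,R=29,off=0)
        except Exception: continue
        if abs(x[2]-29)<3 and (b is None or x[3]>b[3]): b=x
    o,n,r,m,sd=b; e=o-52*n-MS
    print("rim-tcp uvz",(o-tcp)@U,(o-tcp)@V,o[2]-tcp[2],"n uv",n@U,n@V,"tilt",np.degrees(np.arccos(n[2])),r,m,sd,"foot u,s,h",e@U,e@np.cross(U,N),e@N); print("force",s["force"],tcp,s["width"])
E
python3 - <<'E'
import warnings; warnings.simplefilter("ignore")
from h import *
small_held("w16")
E
```

```text
rim-tcp uvz 0.34750334033622116 -4.645128160546372 21.53501391924391 n uv 0.028215871078548033 -0.656367225659533 tilt 41.06945478253156 28.320039762522107 5392 0.8444624979994354 foot u,s,h 0.6992566817896005 23.838228446539386 14.39558977427804
force [-16.68644795  -0.12023111  26.24133634] [563.98553451 269.75039157 111.61269468] 63.66575071937181
```

The small bowl pivoted in the pads to 41° lean, which is more than enough. Lift, shift back and lower.

Call:
arm_command --series '[50, 0, 0, -0.6, 0, 50, 0.5, 0, -1, 0, 50, 1.3, -0.1, -1, 0, 50, 1.9, -0.1, -0.6, 0, 50, 1.9, -0.1, 0, 0]'

```text
clock: 24.23
eef_pos: [548.9, 272.9, 108.2]
tool_rot: [3.141, -0.0, 2.88]
force: [-0.3, 0.1, -0.9]
width: 63.5
gripper_force: 70.8
```

Call:
arm_command --series '[50, 0, 0, 0, 0, 50, 0, 0, 0, 0, 50, 0, 0, 0, 0, 50, 0, 0, 0, 0, 50, 0, 0, 0, 0]'

```text
clock: 24.65
eef_pos: [550.3, 272.2, 108.2]
tool_rot: [3.142, 0.0, 2.879]
force: [0.6, -0.0, -0.6]
width: 63.3
gripper_force: 70.8
```

```bash
python3 - <<'E'
import warnings; warnings.simplefilter("ignore")
from h import *
small_held("w17")
E
```

```text
rim-tcp uvz 0.34489298999482354 -4.669179443666777 21.500633364770295 n uv 0.02820321100921345 -0.6411375678283822 tilt 39.92300362167245 28.31493665644232 5392 0.8387354636079055 foot u,s,h -0.3977482493510161 9.450286677315702 19.311751266146363
force [ 0.61915172 -0.02064907 -0.64082497] [550.34064584 272.22289694 108.24048783] 63.33769291357969
```

Call:
arm_command --series '[50, 0, 0, 0.5, 0, 50, 0, 0, 1, 0, 50, 0, 0, 1.3, 0, 50, 0, 0, 1.5, 0, 50, 0, 0, 1.5, 0]'

```text
clock: 25.12
eef_pos: [551.0, 272.6, 97.6]
tool_rot: [3.139, 0.002, 2.879]
force: [-7.9, -2.7, 32.5]
width: 63.7
gripper_force: 74.8
```

Call:
arm_command --series '[50, 0, 0, 0, 0, 50, 0, 0, 0.1, 0, 50, 0, 0, 0.1, 0, 50, 0, 0, 0.2, 0, 50, 0, 0, 0.2, 0]'

```text
clock: 25.53
eef_pos: [551.0, 272.6, 97.3]
tool_rot: [3.138, 0.002, 2.879]
force: [-11.2, -4.5, 43.1]
width: 63.7
gripper_force: 76.1
```

```bash
python3 - <<'E'
import warnings; warnings.simplefilter("ignore")
from h import *
small_held("w18")
E
```

```text
rim-tcp uvz 0.2660915973891459 -4.716473909898571 21.70832683943358 n uv 0.0256366230266922 -0.6431560311006653 tilt 40.06578825947585 28.312037647495355 5391 0.8465275879681381 foot u,s,h 0.22718195903647742 3.9288753330207524 10.177105794834041
force [-11.21839889  -4.4913084   43.10353681] [551.02390041 272.63221115  97.29781194] 63.660300271376606
```

Call:
arm_command --series '[50, 0, 0, -0.5, 0, 50, -0.3, 0, -0.5, 0, 50, -0.6, 0, -0.5, 0, 50, -0.6, 0, -0.5, 0, 50, -0.6, 0, -0.4, 0]'

```text
clock: 26.0
eef_pos: [551.9, 272.7, 98.0]
tool_rot: [3.141, -0.007, 2.881]
force: [-16.2, -0.6, 36.8]
width: 64.1
gripper_force: 75.1
```

```bash
python3 - <<'E'
import warnings; warnings.simplefilter("ignore")
from h import *
small_held("w19")
E
```

```text
rim-tcp uvz 0.3380952049256273 -4.551969977373429 21.71591321516823 n uv 0.025702618072509256 -0.6352749667691805 tilt 39.47895126476655 28.300325521707517 5420 0.8587808804435325 foot u,s,h 0.5552604087525518 4.635296259226588 10.116973242487372
force [-16.22234927  -0.57785997  36.76377882] [551.92329557 272.66299226  97.98067043] 64.1266136206112
```

```bash
python3 - <<'E'
import cv2; im=cv2.imread("pics/w19.png"); cv2.imwrite("pics/w19b.png",cv2.resize(im[80:384,100:412],None,fx=1.9,fy=1.9,interpolation=cv2.INTER_CUBIC))
from cell import viewer
im,d=viewer.get_image("scene"); cv2.imwrite("pics/s2.png",cv2.resize(im[60:180,250:410,::-1],None,fx=4.5,fy=4.5,interpolation=cv2.INTER_CUBIC))
E
```

```text
(no output)
```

View pics/w19b.png

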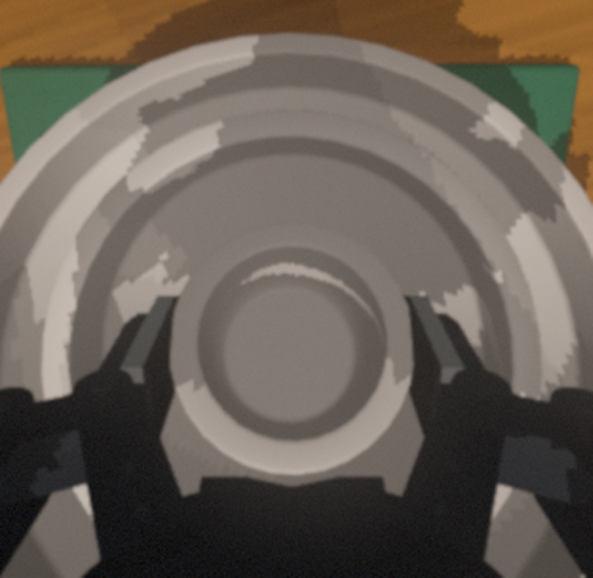

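View pics/s2.png

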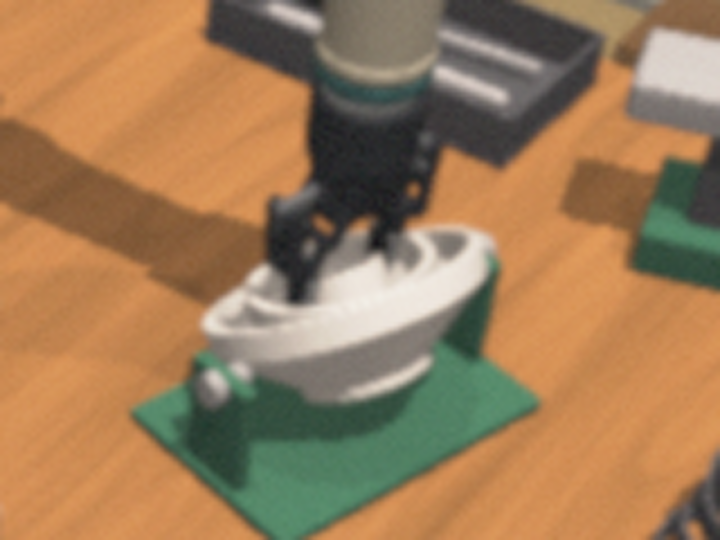

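The small bowl is held at the crop's centre (290,345). The wide finger linkages at (10,400) and (580,395) are landing on the bowl rims and blocking it. I'll ease up, then release and regrip on one wall.

Call:
arm_command --series '[50, 0, 0, -0.4, 0, 50, 0, 0, -0.8, 0, 50, 0, 0, -0.8, 0, 50, 0, 0, -0.8, 0, 50, 0, 0, -0.8, 0]'

```text
clock: 26.52
eef_pos: [554.9, 271.2, 102.9]
tool_rot: [-3.141, -0.002, 2.88]
force: [-6.2, 1.3, 4.5]
width: 63.8
gripper_force: 71.3
```

```bash
python3 - <<'E'
import warnings; warnings.simplefilter("ignore")
from h import *
small_held("w20")
E
```

```text
rim-tcp uvz 0.3368853860248452 -4.697663625190485 21.50781994962783 n uv 0.029318009481463115 -0.6440810633547366 tilt 40.14678274624835 28.301015432567983 5396 0.851036821960638 foot u,s,h -0.25418919937988266 10.42932968377037 12.350345800874615
force [-6.21153702  1.29665965  4.50264875] [554.85944563 271.24570496 102.9179305 ] 63.82332444099102
```

Call:
arm_command --series '[80, 0, 0, 0, 0, 80, 0, 0, 0, 0, 80, 0, 0, 0, 0, 80, 0, 0, -1, 0, 80, 0, 0, -4, 0]'

```text
clock: 26.98
eef_pos: [553.5, 269.2, 140.2]
tool_rot: [-3.136, -0.005, 2.879]
force: [0.3, 0.1, -0.3]
width: 68.1
gripper_force: 0.0
```

Call:
arm_command --series '[80, 0, 0, -4, 0, 60, 1, 0, -8, 0, 40, 2, 0, -12, 0, 30, 3, 0, -15, 0, 30, 3, 0, -15, 0]'

```text
clock: 27.4
eef_pos: [529.0, 280.9, 301.2]
tool_rot: [3.132, 0.009, 2.881]
force: [0.9, 0.1, -0.2]
width: 25.6
gripper_force: 0.0
```

Call:
arm_command --series '[30, 0, 0, 0, 0, 30, 0, 0, 0, 0, 30, 0, 0, 0, 0, 30, 0, 0, 0, 0, 30, 0, 0, 0, 0]'

```text
clock: 27.82
eef_pos: [526.5, 278.1, 291.9]
tool_rot: [-3.14, -0.002, 2.879]
force: [0.4, 0.8, -0.8]
width: 25.5
gripper_force: 0.0
```

```bash
cat >> h.py <<'E'
def look2(name):
    s=monitor.read_state(); im,d,c=wrist(name); W=c[(d>0)&white(im)]
    o,n,r,m,sd=rim(W,SEAT+66*N,N,R=62,off=0); e=o-66*n-SEAT; ms=o-58*n
    print("mid: rel deg",np.degrees(np.arccos(min(1,n@N))),"off u,s,h",e@U,e@np.cross(U,N),e@N,"ms",ms,r,m)
    P=W[np.linalg.norm(W-(ms+45*n),axis=1)<50]; b=None
    for a in np.radians([0,8,16,24,32,40,48]):
        nn=-np.sin(a)*V+np.cos(a)*Z
        for ds in(-20,-8,4,14):
            for dh in (0,8):
                try: x=rim(P,ms+52*nn+ds*np.cross(U,n)+dh*n,nn,R=29,off=0)
                except Exception: continue
                if abs(x[2]-29)<2.5 and (b is None or x[3]>b[3]): b=x
    if b is None: print("no fit",len(P)); return
    o,nn,r,m,sd=b; e=o-52*nn-ms
    print("small: rim",o.round(1),"n",nn.round(3),"tilt",np.degrees(np.arccos(nn[2])).round(1),"rel",np.degrees(np.arccos(min(1,nn@n))).round(1),"foot u,s,h",(e@U).round(1),(e@np.cross(U,n)).round(1),(e@n).round(1),r,m,sd)
    return o,nn
E
python3 - <<'E'
import warnings; warnings.simplefilter("ignore")
from h import *
r=look2("w21")
if r: o,n=r; t=o-29*U-10*n; go(t,75.2)
E
```

```text
mid: rel deg 7.404476173979823 off u,s,h 2.2436913888710226 -9.112327672704042 7.378258556856664 ms [572.99071497 268.6314641   71.14703773] 61.445155897076 2099
small: rim [524.8 280.2 109.8] n [-0.915  0.259  0.31 ] tilt 71.9 rel 44.9 foot u,s,h -2.0 10.1 20.2 28.74829915579522 699 1.3033162281597421
t 27.87 tcp [526.6 278.2 292.1] ydir 75.0 rot [-3.140e+00 -1.000e-03  2.879e+00] shift cm [-0.76 -2.74 18.54] roll -0.2
```

```bash
python3 - <<'E'
from h import *
go([515,282.5,127],75.2)
D=dict(np.load("w21.npz")); c=cloud(**D); W=c[(D["d"]>0)&white(D["im"])]
ms=np.array([573,268.6,71.1]); q=W-ms; k=(abs(q@U)<4)
s=q[k]@np.cross(U,N); h=q[k]@N; m=(abs(s)<75)
b=np.round(s[m]/6)*6
print([(int(i),int(np.median(h[m][b==i])),int(h[m][b==i].max())) for i in np.unique(b)])
E
```

```text
t 27.87 tcp [526.6 278.2 292.1] ydir 75.0 rot [-3.140e+00 -1.000e-03  2.879e+00] shift cm [ 1.21  0.14 16.51] roll -0.2
[(-60, 65, 65), (-54, 57, 66), (-48, 40, 66), (-42, 41, 43), (-36, 35, 41), (-30, 27, 33), (-24, 19, 24), (-18, 18, 18), (0, 76, 78), (6, 75, 79), (12, 67, 72), (18, 59, 64), (24, 41, 57), (30, 7, 37), (36, 9, 11), (42, 13, 16), (48, 17, 19), (54, 23, 25), (60, 27, 29), (66, 49, 51), (72, 12, 51)]
```

The section profile confirms the small bowl lies on the middle bowl's near slope with its mouth towards the robot. I'll push its upper rim away from the robot with the shut fingers to tip it up.

Call:
arm_command --series '[0, 1.2, 0.1, 3, 0, 0, 1.2, 0.1, 6, 0, 0, 1.2, 0.1, 9, 0, 0, 1.2, 0.1, 12, 0, 0, 1.2, 0.1, 14, 0]'

```text
clock: 28.28
eef_pos: [514.0, 281.9, 150.1]
tool_rot: [-3.139, -0.003, 2.88]
force: [-0.3, -0.6, 0.5]
width: 0.0
gripper_force: 0.0
```

Call:
arm_command --series '[0, 0, 0, 0.8, 0, 0, 0, 0, 1.6, 0, 0, 0, 0, 2.4, 0, 0, 0, 0, 2.4, 0, 0, -0.3, 0, 2.4, 0]'

```text
clock: 28.7
eef_pos: [518.2, 282.3, 129.8]
tool_rot: [3.141, -0.0, 2.88]
force: [0.1, 0.8, 1.1]
width: -0.3
gripper_force: 0.0
```

Call:
arm_command --series '[0, -0.4, 0, 0, 0, 0, -0.8, 0, 0, 0, 0, -1.2, 0, 0, 0, 0, -1.6, 0, 0, 0, 0, -2, 0, 0, 0]'

```text
clock: 29.12
eef_pos: [538.4, 276.6, 129.6]
tool_rot: [3.141, 0.001, 2.879]
force: [-0.1, 0.0, 0.1]
width: 0.0
gripper_force: 0.0
```

Call:
arm_command --series '[0, -0.3, 0, 0, 0, 0, -0.6, 0, 0, 0, 0, -0.9, 0, 0, 0, 0, -1.2, 0, 0, 0, 0, -1.2, 0, 0, 0]'

```text
clock: 29.53
eef_pos: [550.0, 273.2, 129.2]
tool_rot: [-3.142, 0.001, 2.879]
force: [-0.3, -0.2, 0.2]
width: -0.4
gripper_force: 0.0
```

```bash
cat >> h.py <<'E'
def prof(name,ms=MS):
    im,d,c=wrist(name); s=monitor.read_state(); W=c[(d>0)&white(im)]
    q=W-ms; k=(abs(q@U)<24)&(abs(q@U)>18)
    a=q[k]@np.cross(U,N); h=q[k]@N; m=abs(a)<100; b=np.round(a[m]/6)*6
    print("tcp",s["eef_pos"],"F",s["force"],[(int(i),int(np.median(h[m][b==i])),int(h[m][b==i].max())) for i in np.unique(b)])
E
python3 - <<'E'
import warnings; warnings.simplefilter("ignore")
from h import *
prof("w22"); look2("w22b")
E
```

```text
tcp [549.55505428 273.40392368 129.19539859] F [ 0.34294293  0.4051193  -0.22619671] [(-96, 56, 57), (-90, 55, 58), (-84, 33, 57), (-60, 73, 75), (-54, 71, 75), (-48, 43, 72), (-42, 35, 41), (-36, 31, 35), (-30, 59, 60), (-24, 60, 62), (-18, 61, 63), (-12, 51, 64), (-6, 29, 65), (0, 25, 65), (6, 26, 68), (12, 67, 69), (18, 68, 70), (24, 68, 70)]
mid: rel deg 13.757353769051079 off u,s,h 0.8972990444445609 18.4609313160768 2.207567903735227 ms [595.23073156 261.50137676  80.68117683] 60.4919296290209 2447
small: rim [544.7 274.4 121.2] n [-0.693  0.192  0.695] tilt 46.0 rel 2.7 foot u,s,h -0.9 -6.6 14.0 28.83204208032296 2939 0.8330968047567884
```

Call:
arm_command --series '[0, -0.2, 0, 0, 0, 0, -0.4, 0, 0, 0, 0, -0.6, 0, 0, 0, 0, -0.8, 0, 0, 0, 0, -0.8, 0, 0, 0]'

```text
clock: 30.05
eef_pos: [557.3, 271.4, 129.3]
tool_rot: [-3.142, 0.0, 2.879]
force: [-1.1, -0.6, 1.0]
width: -0.6
gripper_force: 0.4
```

Call:
arm_command --series '[0, 0.1, 0, -2, 0, 0, 0.5, 0, -6, 0, 0, 1.5, 0, -10, 0, 0, 3, 0, -14, 0, 0, 4, 0, -16, 0]'

```text
clock: 30.47
eef_pos: [519.4, 282.8, 294.0]
tool_rot: [3.137, 0.004, 2.879]
force: [1.2, 0.7, 0.2]
width: 0.3
gripper_force: 0.0
```

Call:
arm_command --series '[0, 0, 0, 0, 0, 0, 0, 0, 0, 0, 0, 0, 0, 0, 0, 0, 0, 0, 0, 0, 0, 0, 0, 0, 0]'

```text
clock: 30.88
eef_pos: [518.1, 281.2, 287.7]
tool_rot: [-3.139, -0.002, 2.879]
force: [0.1, -0.5, -0.1]
width: 0.1
gripper_force: 0.0
```

```bash
python3 - <<'E'
import warnings; warnings.simplefilter("ignore")
from h import *
prof("w23"); look2("w23b"); go([0,0,0])
E
```

```text
tcp [518.20852308 281.30793765 287.84648273] F [-0.95813687 -0.6767441   0.34395356] [(-96, 56, 56), (-90, 54, 57), (-84, 34, 56), (-78, 31, 31), (-60, 73, 74), (-54, 61, 74), (-48, 46, 66), (-42, 53, 64), (-36, 53, 67), (-30, 48, 71), (-24, 41, 75), (-18, 75, 79), (-12, 79, 81), (-6, 75, 82), (0, 74, 79), (6, 63, 78), (12, 46, 63), (18, 15, 41), (24, 17, 20), (30, 21, 24), (36, 24, 29), (42, 29, 31), (48, 31, 34)]
mid: rel deg 7.556637793303781 off u,s,h 2.233481732284914 -9.29942055548596 7.440091858489026 ms [572.82346024 268.66473712  71.10189154] 61.5075223083316 1899
small: rim [525.4 275.5 111.9] n [-0.914  0.051  0.402] tilt 66.3 rel 39.6 foot u,s,h 4.0 8.2 18.0 28.808712297760167 793 1.2613560019919239
t 30.98 tcp [518.3 281.4 288.1] ydir 75.0 rot [-3.140e+00 -1.000e-03  2.879e+00] shift cm [ 42.71 -40.58  28.93] roll None
```

Call:
arm_command --series '[0, 0, -0.1, 3, 0, 0, 0, -0.1, 7, 0, 0, 0, -0.1, 11, 0, 0, 0, -0.1, 14, 0, 0, 0, -0.1, 15.8, 0]'

```text
clock: 31.4
eef_pos: [515.9, 279.6, 127.0]
tool_rot: [-3.137, -0.004, 2.879]
force: [-0.6, 0.2, -0.4]
width: -0.1
gripper_force: 0.0
```

Call:
arm_command --series '[0, 0, 0, 0, 0, 0, -0.5, 0, 0, 0, 0, -1, 0, 0, 0, 0, -1.5, 0, 0, 0, 0, -2, 0, 0, 0]'

```text
clock: 31.82
eef_pos: [539.3, 275.9, 133.0]
tool_rot: [3.139, 0.003, 2.879]
force: [0.0, -0.4, -0.5]
width: 0.1
gripper_force: 0.0
```

Call:
arm_command --series '[0, -0.5, 0, 0, 0, 0, -1, 0, 0, 0, 0, -1.5, 0, 0, 0, 0, -2, 0, 0, 0, 0, -2.3, 0, 0, 0]'

```text
clock: 32.23
eef_pos: [560.2, 269.5, 131.3]
tool_rot: [-3.142, 0.0, 2.879]
force: [0.7, -0.2, 1.1]
width: -0.0
gripper_force: 0.4
```

Call:
arm_command --series '[0, -0.2, 0, 0, 0, 0, -0.4, 0, 0, 0, 0, -0.5, 0, 0, 0, 0, -0.5, 0, 0, 0, 0, -0.5, 0, 0, 0]'

```text
clock: 32.65
eef_pos: [564.3, 268.5, 131.2]
tool_rot: [-3.141, -0.0, 2.88]
force: [-0.3, 0.8, 0.4]
width: -0.0
gripper_force: 0.2
```

```bash
python3 - <<'E'
import warnings; warnings.simplefilter("ignore")
from h import *
look2("w24b"); s=monitor.read_state(); print(s["eef_pos"],s["force"])
E
```

```text
mid: rel deg 8.833480930118943 off u,s,h 1.7097978601229253 16.178852713179634 -3.0721486581807183 ms [596.94815548 261.75076516  75.53956602] 60.07991066241042 2671
small: rim [553.6 271.8 129.7] n [-0.403 -0.007  0.915] tilt 23.8 rel 20.7 foot u,s,h 4.3 -13.2 21.3 28.94515226255946 3316 0.6831952305283625
[564.21667831 268.62068081 131.16588068] [-0.58532852 -0.13158124  0.58842585]
```

Call:
arm_command --series '[0, 0.4, 0, 0, 0, 0, 0.4, 0, -3, 0, 0, 1.5, 0, -7, 0, 0, 3, 0, -11, 0, 0, 4.5, 0, -15, 0]'

```text
clock: 33.12
eef_pos: [520.9, 279.8, 280.7]
tool_rot: [-3.141, -0.0, 2.879]
force: [0.5, 0.3, -0.6]
width: 0.0
gripper_force: 0.0
```

Call:
arm_command --series '[0, 0, 0, 0, 0, 0, 0, 0, 0, 0, 0, 0, 0, 0, 0, 0, 0, 0, 0, 0, 0, 0, 0, 0, 0]'

```text
clock: 33.53
eef_pos: [521.2, 279.3, 277.7]
tool_rot: [-3.139, -0.002, 2.879]
force: [0.2, -0.7, -0.1]
width: 0.3
gripper_force: 0.0
```

```bash
python3 - <<'E'
import warnings; warnings.simplefilter("ignore")
from h import *
look2("w25b"); go([0,0,0])
E
```

```text
mid: rel deg 8.116808992035082 off u,s,h 2.324552880003086 -9.562114842766956 7.323609887267748 ms [572.76416793 268.76332665  70.89113407] 61.5248482018637 2038
small: rim [543.5 272.  119.1] n [-0.604  0.014  0.797] tilt 37.2 rel 11.7 foot u,s,h 3.0 4.3 5.3 28.942471722060958 1068 0.918378447736656
t 33.58 tcp [521.3 279.4 277.8] ydir 75.0 rot [-3.139e+00 -2.000e-03  2.879e+00] shift cm [ 43.04 -40.46  27.94] roll None
```

```bash
python3 - <<'E'
from h import *
D=dict(np.load("w25b.npz")); c=cloud(**D); W=c[(D["d"]>0)&white(D["im"])]
o,n,r,m,sd=rim(W,SEAT+66*N,N,R=62,off=0); e=np.cross(U,n); e/=np.linalg.norm(e)
p=o-66*e; print("mid rim",o,n,"n.U",n@U,"-x rim edge",p,"big -x rim",SEAT+64*N-99*np.cross(U,N))
t=p-V*(11+10); t[2]=p[2]-9; print(t); go(t,75.2)
E
```

```text
mid rim [547.3435088  273.43869161 122.81349006] [-0.43828723  0.08060974  0.89521303] n.U -0.03402323010028639 -x rim edge [490.18656599 288.54020731  93.47020953] big -x rim [473.32669974 292.94353228  59.87668918]
[469.88327483 293.90456822  84.47020953]
t 33.58 tcp [521.3 279.4 277.8] ydir 75.0 rot [-3.139e+00 -2.000e-03  2.879e+00] shift cm [ 5.31  0.11 19.34] roll -0.2
```

Call:
arm_command --series '[0, 1.5, 0, 3, 0, 0, 3, 0, 6, 0, 0, 4.5, 0.1, 10, 0, 0, 5.3, 0.1, 13.5, 0, 0, 5.3, 0.1, 16.5, 0]'

```text
clock: 34.0
eef_pos: [467.3, 294.8, 111.3]
tool_rot: [-3.139, -0.004, 2.882]
force: [0.5, 0.0, -0.5]
width: 0.3
gripper_force: 0.0
```

Call:
arm_command --series '[0, 0, 0, 1.5, 0, 0, 0, 0, 3, 0, 0, 0, 0, 3.3, 0, 0, -0.4, 0, 3.3, 0, 0, -0.8, 0, 3.3, 0]'

```text
clock: 34.42
eef_pos: [479.1, 292.5, 81.4]
tool_rot: [-3.141, 0.0, 2.88]
force: [0.2, -0.0, -1.1]
width: -0.0
gripper_force: 0.0
```

Call:
arm_command --series '[0, -0.2, 0, 0, 0, 0, -0.4, 0, 0, 0, 0, -0.6, 0, 0, 0, 0, -0.8, 0, 0, 0, 0, -0.9, 0, 0, 0]'

```text
clock: 34.83
eef_pos: [485.5, 290.6, 81.9]
tool_rot: [-3.141, -0.003, 2.88]
force: [-4.6, 1.2, -0.1]
width: -0.2
gripper_force: 2.5
```

```bash
python3 - <<'E'
import warnings; warnings.simplefilter("ignore")
from h import *
look2("w26b"); s=monitor.read_state(); print(s["eef_pos"],s["force"],(s["eef_pos"]-SEAT)@V)
E
```

```text
Traceback (most recent call last):
  File "h.py", line 70, in look2
    o,n,r,m,sd=rim(W,SEAT+66*N,N,R=62,off=0); e=o-66*n-SEAT; ms=o-58*n
               ~~~^^^^^^^^^^^^^^^^^^^^^^^^^^
  File "h.py", line 20, in rim
    a=circ(np.c_[(q-c)@e1,(q-c)@e2],None);
  File "h.py", line 9, in circ
    a=least_squares(f,[*p[:,:2].mean(0),50],loss="soft_l1").x
      ~~~~~~~~~~~~~^^^^^^^^^^^^^^^^^^^^^^^^^^^^^^^^^^^^^^^^
ValueError: Initial guess is outside of provided bounds
```

Call:
arm_command --series '[0, -0.1, 0, 0, 0, 0, -0.2, 0, 0, 0, 0, -0.3, 0, 0, 0, 0, -0.4, 0, 0, 0, 0, -0.5, 0, 0, 0]'

```text
clock: 35.3
eef_pos: [489.4, 289.2, 80.8]
tool_rot: [-3.14, -0.005, 2.88]
force: [-8.9, 2.3, -0.6]
width: 0.4
gripper_force: 4.6
```

Call:
arm_command --series '[0, -0.1, 0, 0, 0, 0, -0.2, 0, 0, 0, 0, -0.3, 0, 0, 0, 0, -0.3, 0, 0, 0, 0, -0.3, 0, 0, 0]'

```text
clock: 35.72
eef_pos: [489.4, 288.8, 80.1]
tool_rot: [-3.138, -0.009, 2.882]
force: [-12.0, 2.6, 0.4]
width: 0.0
gripper_force: 6.1
```

Call:
arm_command --series '[0, 1, 0, 0, 0, 0, 2, 0, -2, 0, 0, 0, 0, -6, 0, 0, -2, 0, -11, 0, 0, -4, 0, -15, 0]'

```text
clock: 36.13
eef_pos: [528.0, 279.4, 217.4]
tool_rot: [3.14, 0.004, 2.879]
force: [1.9, 0.3, -0.8]
width: 0.3
gripper_force: 0.0
```

Call:
arm_command --series '[0, 0, 0, -3, 0, 0, 0, 0, -5, 0, 0, 0, 0, -5, 0, 0, 0, 0, -5, 0, 0, 0, 0, -5, 0]'

```text
clock: 36.55
eef_pos: [526.4, 279.4, 264.5]
tool_rot: [-3.142, 0.001, 2.879]
force: [-0.6, -1.0, -0.2]
width: -0.1
gripper_force: 0.0
```

```bash
python3 - <<'E'
import warnings; warnings.simplefilter("ignore")
from h import *
look2("w27b"); go([0,0,0])
D=dict(np.load("w27b.npz")); c=cloud(**D); P=c[(D["d"]>0)&white(D["im"])]
print(rim(P,np.array([568.1,267.9,91.9]),N))
E
```

```text
mid: rel deg 0.0 off u,s,h 0.06488090742956479 -2.3089612648379108 0.06845457967783895 ms [581.06041922 264.5078873   68.44689378] 61.505459680156996 2095
small: rim [550.9 272.6 110.2] n [-0.545  0.143  0.826] tilt 34.3 rel 0.2 foot u,s,h 0.2 -2.3 0.1 28.948118426983157 1087 0.8803735149916184
t 36.6 tcp [525.8 279.4 263.8] ydir 75.0 rot [-3.141 -0.     2.879] shift cm [ 43.53 -40.59  26.44] roll None
(array([567.79896288, 268.05839078,  91.69093652]), array([-0.54665635,  0.14380643,  0.82491609]), np.float64(94.03935037751333), 3321, np.float64(1.0277581484145892))
```

Both bowls are home (lean 34.3–34.5°, offsets about 2.3 mm, angle 0.2° at most), and the arm is clear of everything.

```bash
python3 -c "
from cell import workorder
print(workorder.finish_job())"
```

```text
the job is handed in; nothing more can be done
None
```

The job is handed in: by the last camera measurement at 36.6 s, the middle bowl is home in the big one and the small bowl home in the middle one, each about 2.3 mm off centre and leaning alike to within 0.2°; I did not re-measure the bystanders afterwards, and the hand-in returned no verdict.

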